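# Slide the pot's induction ring up to boost

## Robot

A 7-joint arm with a two-finger parallel gripper is mounted at the origin on the work surface. World frame = base frame: x ahead of the robot, y to its left, z up, the work surface at z = 0. Lengths are in m, angles in rad, forces in N, time in s.
With the tool pointing down it reaches from about 0.425 to 0.875 m from the base axis. Payload 4.7 kg.
Tool frame: the origin (TCP) lies on the centre line of the jaws, within the pads' length; the fingertips stand 19 mm ahead of it and the grasp point (between the pads) is the TCP; x points along the fingers, z is the direction in which the jaws open and shut, and the axes are right-handed (so a half turn about x gives the same grasp; the last joint's range is limited). The gripper opens to 87 mm and grips with 3 to 60 N. Pads are 19 mm wide; open, the fingers measure 117 mm over their backs; the gripper's body (75 mm by 190 mm) begins 51 mm behind the grasp point.
Start: joints at [1.331, 0.321, -0.07, 1.45, 0.023, 1.371, -0.057], TCP at [0.163, -0.629, 0.242] pointing down, gripper open.
Joint ranges: [-2.86, 2.86], [-0.3, 2.09], [-1.38, 1.24], [0.06, 2.45], [-1.56, 4.7], [0.09, 2.05], [-2.69, 2.69]. Speed limits (rad/s): [2.57, 2.57, 3.14, 3.14, 3.14, 3.14, 3.14].

## Interface

Orientations are given as a rotation vector (axis times angle).
In Python, from bench import get_state, get_image, camera_info, close_job gives the robot as it stands.
- The arm moves only by the tool jog_arm, never from a script. Its argument "targets" is a list of rows, each a list of 7 numbers: the turn, a rotation vector about the tool's x, y, z in degrees, then the shift along the tool's x, y, z in cm, then the finger opening in cm, from 0 to 8.7. In form: [[wx, wy, wz, tx, ty, tz, jaw], ...]. A call has 1 to 10 rows; each row shifts and turns the commanded pose from where the row before left it, along the tool's axes as they then stand; what a row does not reach is not made up. A row lasts 1/8 s, in which the tool goes at most 62.5 mm and 10.7 degrees, less where a joint would pass 70% of its speed; a pose out of reach is approached as far as the arm can. A call is refused whole if a number of a shift passes 6.25 or a number of a turn 10.7, either way. A call with a gripper value outside its range is refused whole. The fingers move at their own pace and stop on an object; "squeeze" is the grip in N (left out, the last holds). Time passes only in rows, so rows that do not move let the fingers close. It gives the time, the measured TCP pose, the force and the opening at its end, in the units of the state.
- get_state(): the state, without advancing time (a new reading comes with each control period).
- get_image(name): name is "scene" or "top"; returns (picture, depth): 480x640x3 uint8, red, green, blue; 480x640 float32, m along the optical axis (not along the pixel's ray), 0 where there is no reading.
- camera_info(name): a dict with "intrinsics" (3x3 intrinsics, pixels), "world_from_camera" (4x4, takes a point from camera to world coordinates). Camera axes: x right, y up, looking along -z (the intrinsics and any distortion apply to the point x, -y, -z); pixel columns grow to the right and rows downward; lengths in m; the calibration is good to about 2 mm. A picture is of the moment at which its call begins. camera_info takes no time and is no camera call.
- close_job(): hands the job in, once; it reports no verdict.
The state is a dict: "time": time; "joint_positions": joint angles; "qd": joint speeds; "joint_torque": joint torques, N m; "position": TCP position; "tool_rot": TCP orientation; "ft_force": force on the tool from outside, world axes, zero at the start; "torque": the same for the moment, N m; "grip_width": opening from 0.0 (shut) to 1.0 (fully open).
Only numpy, scipy, OpenCV 4.12 (cv2) and the standard library are available. Lean on these libraries where they do the work, as an engineer would, in place of code of your own. Each camera call takes 0.05 s, during which the arm holds its last target.

## Task

A steel pot stands on one of the two rings of the induction hob, and its lid lies on the other. Put the pot's ring on boost: with the fingertips, lightly touch the smallest mark of the touch slider in front of the pot, slide along the row of marks to the big red one without lifting off the glass, and finish there, still resting lightly on the red mark when your program ends. Do not touch the other slider or the keys in the middle, and leave the pot, the lid and everything else on the counter where they stand.

Things in the scene. Friction and masses are not known exactly. Their poses are not given: they have to be found in the camera images.
- hob: black two-ring induction hob, fixed, 340 mm deep (x), 580 wide (y), flat glass 65 mm above the counter. Origin on the counter under its centre; x from controls to back, y to the left facing them. Rings 181 mm across centred at x +45, y +145 (left) and -145 mm (right); controls along x -125. On rubber feet: the glass gives 1 mm per 8 N pressed, its height is good to 1 mm; over 30 N is too hard
- slider_left (a point): touch slider of the left ring: outlined strip of the glass, flush, 30 mm (x) by 144 mm (y). Origin at its middle, on the surface; x to the rings, y to the left facing the controls, z up. Seven printed bars in a row at x = 0, 20 mm apart: first and smallest (5 mm, white) at y +60, growing to the red one (19 mm) at y -60 mm. It feels fingertips on the glass within 9 mm of a mark along the row, 15 mm across
- slider_right (a point): touch slider of the right ring: outlined strip of the glass, flush, 30 mm (x) by 144 mm (y). Origin at its middle, on the surface; x to the rings, y to the left facing the controls, z up. Seven printed bars in a row at x = 0, 20 mm apart: first and smallest (5 mm, white) at y +60, growing to the red one (19 mm) at y -60 mm. It feels fingertips on the glass within 9 mm of a mark along the row, 15 mm across
- keys (a point): three round touch keys (on/off and two timer keys, white circles 19 mm across) in the middle of the controls, between the sliders: a flush strip of the glass 30 mm (x) by 90 mm (y), origin at its centre on the glass surface. Not to be touched
- pot: open stainless steel pot, 160 mm across (166 at the rim), 83 mm tall, with two loop handles along its y, 224 mm over the handles, about 0.85 kg, loose on one of the rings. Origin at the centre of its underside. The ring it stands on is the one to put on boost
- pot_lid: aluminium lid of the pot, 168 mm across, lying on the other ring, 54 mm tall with its black knob; loose. Origin at the centre of its underside
- jar: bystander, loose; origin at the centre of its underside. White ceramic jar with a clip-top lid, orange seal and wire clip, 104 mm across (about 112 over the clip), 149 mm tall
- grater: bystander, loose; origin at the centre of its underside. Four-sided steel grater with black foot and handle, 90 x 110 mm at the foot, 229 mm tall
- masher: bystander, loose; origin at the centre of its underside. Turned wooden masher standing on its head, 70 mm across at the head, 243 mm tall, handle up
- mug: bystander, loose; origin at the centre of its underside. Blue ceramic mug, 82 mm across, 92 mm tall, handle along its +y
Mind the look-alikes: they are no part of the job. What is shaped like the pot but blue is not meant.

How it is judged:
By the outcome, as a careful person would: the job done as asked, in the order asked, and still so for the second after the job is handed in, while the arm keeps its last pose, push and grip.
It also fails if it takes over 45 s, if anything falls off the work surface, if the arm or the gripper's body presses on something with over 40 N, if the wrist force passes 120 N, or if a joint passes its speed limit or range.

## Working session

There is one attempt and no reset: what is moved stays moved. The work goes in short steps, Python scripts to look and compute and a tool call to move; the robot and the scene stay as the last step left them, time stands still between calls to the robot, and variables do not carry over. Pictures are saved under pics/ and viewed, and the job is handed in when it is done.

Besides the shell and the picture viewer there is one more tool, called after ">>>" as name(argument=value, ...) on one line, values as JSON. jog_arm: Moves the arm, as the interface text tells. Its arguments: {"type":"object","properties":{"targets":{"type":"array"},"squeeze":{"type":"number"}},"required":["targets"]}

```bash
mkdir -p pics; ls; python3 - <<'E'
from bench import *
import cv2,numpy as np
print(get_state())
for n in ["scene","top"]:
    im,d=get_image(n); cv2.imwrite(f"pics/{n}0.png",im[:,:,::-1]); np.savez(f"{n}0.npz",im=im,d=d)
    print(n,camera_info(n))
E
```

```text
pics
{'time': 0.0, 'joint_positions': array([ 1.33113376,  0.32184376, -0.07010098,  1.45170161,  0.02257397,
        1.37080221, -0.05688935]), 'qd': array([ 8.96785884e-04, -8.33471161e-04, -4.36644361e-05, -2.08799132e-05,
        4.10759037e-04,  1.31365274e-03,  1.49876246e-03]), 'joint_torque': array([ 2.31048034e-04, -4.91280770e+01, -4.03766111e-01, -3.12522948e+01,
       -6.40312722e-02,  4.39621008e-02,  1.65965721e-04]), 'position': array([ 0.16301839, -0.62867478,  0.24043477]), 'tool_rot': array([ 1.02141299,  1.32027888, -1.01949743]), 'ft_force': array([ 0.11451927, -0.38255588, -0.88634592]), 'torque': array([ 0.00653366,  0.0219941 , -0.00138189]), 'grip_width': 1.00350804813181}
scene {'intrinsics': array([[441.32093454,   0.        , 323.0566627 ],
       [  0.        , 441.32093454, 240.78986773],
       [  0.        ,   0.        ,   1.        ]]), 'world_from_camera': array([[-0.34394757, -0.55986998,  0.75382071,  1.3586269 ],
       [ 0.93879817, -0.18885812,  0.28808092,  0.31805545],
       [-0.0189227 ,  0.80677024,  0.5905622 ,  0.76805382],
       [ 0.        ,  0.        ,  0.        ,  1.        ]])}
top {'intrinsics': array([[573.31672901,   0.        , 330.03171568],
       [  0.        , 573.31672901, 239.21499167],
       [  0.        ,   0.        ,   1.        ]]), 'world_from_camera': array([[ 0.00768333,  0.98826713, -0.15254192,  0.22593095],
       [-0.99991253,  0.00595069, -0.01181175, -0.02263177],
       [-0.01076543,  0.15261933,  0.98822641,  1.42935796],
       [ 0.        ,  0.        ,  0.        ,  1.        ]])}
```

View pics/scene0.png

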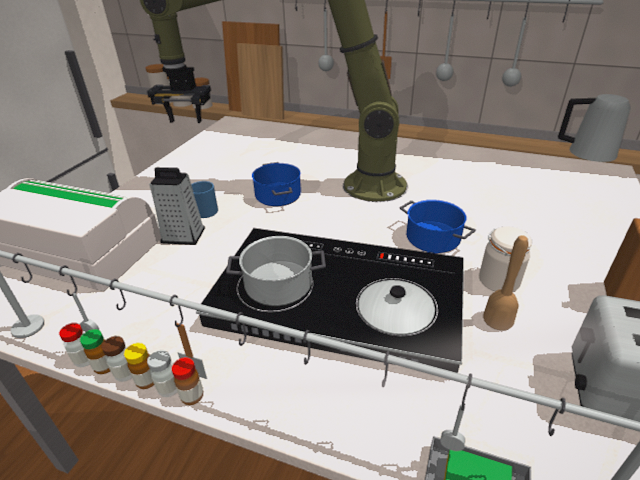

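View pics/top0.png

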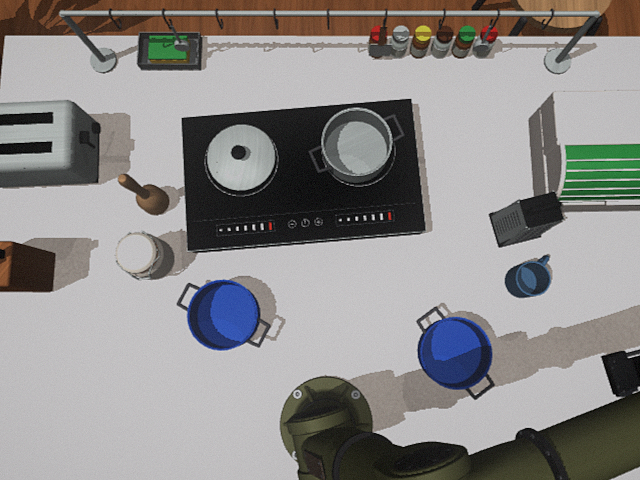

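The scene picture shows the steel pot at about (276,270) and the lid at (397,305). The top view shows the pot at (357,142) on the right ring, the lid at (240,158), the right slider's marks from (340,219) to the red one at (390,216), and the left slider's from (220,230) to (270,226). The keys are at (305,222). The two blue pots at (223,314) and (455,352) are decoys.

Candidates for the target slider:
- The row at (340–390, 217), in front of the steel pot. This is my choice.
- The row at (220–270, 228), in front of the lid, which is not wanted.
- The keys at (292–318, 222), which are not wanted.

```bash
cat > h.py <<'E'
import numpy as np,cv2
from bench import *
from scipy.spatial.transform import Rotation as R
def ray(n,u,v):
    c=camera_info(n);K=c["intrinsics"];T=c["world_from_camera"]
    d=np.array([(u-K[0,2])/K[0,0],-(v-K[1,2])/K[1,1],-1.]);return T[:3,3],T[:3,:3]@d
def onz(n,u,v,z):
    o,d=ray(n,u,v);return o+d*(z-o[2])/d[2]
def dep(n,u,v,D):
    o,d=ray(n,u,v);return o+d*D
E
python3 - <<'E'
from h import *
for n,box in (("top",(185,205,425,240)),("scene",(290,235,440,275))):
    z=np.load(n+"0.npz");im=z["im"];d=z["d"]
    x0,y0,x1,y1=box
    c=im[y0:y1,x0:x1]; cv2.imwrite(f"pics/{n}_crop.png",cv2.resize(c[:,:,::-1],None,fx=800//(x1-x0),fy=800//(x1-x0),interpolation=cv2.INTER_CUBIC))
    g=c.max(2).astype(float)
    m=(g>95).astype(np.uint8)
    N,L,S,C=cv2.connectedComponentsWithStats(m,connectivity=4)
    for i in range(1,N):
        if S[i,4]<2 or S[i,4]>150: continue
        ys,xs=np.where(cv2.dilate((L==i).astype(np.uint8),np.ones((3,3)))>0); w=np.maximum(g[ys,xs]-40,0); u=(xs*w).sum()/w.sum()+x0; v=(ys*w).sum()/w.sum()+y0
        col=c[L==i].mean(0)
        dd=np.median(d[int(v)-3:int(v)+4,int(u)-3:int(u)+4])
        print(n,round(u,1),round(v,1),S[i,2:5],col.round(),"plane",onz(n,u,v,.065).round(4),"depth",dep(n,u,v,dd).round(4))
E
```

```text
top 185.3 224.4 [ 2 35 54] [149. 147. 146.] plane [0.4709 0.3448 0.065 ] depth [0.4822 0.3618 0.002 ]
top 423.7 211.0 [ 2 16 23] [128. 125. 121.] plane [ 0.5071 -0.2327  0.065 ] depth [ 0.5078 -0.2333  0.0617]
top 389.2 215.6 [ 4  8 24] [159.  44.  36.] plane [ 0.4952 -0.1491  0.065 ] depth [ 0.4953 -0.1491  0.0647]
top 381.0 216.2 [ 3  7 20] [172. 171. 172.] plane [ 0.4937 -0.1293  0.065 ] depth [ 0.4938 -0.1293  0.0648]
top 372.8 216.9 [ 4  6 18] [162. 161. 162.] plane [ 0.4919 -0.1095  0.065 ] depth [ 0.4921 -0.1095  0.0638]
top 364.5 217.5 [ 4  6 15] [155. 155. 156.] plane [ 0.4903 -0.0893  0.065 ] depth [ 0.4904 -0.0893  0.0645]
top 356.2 218.1 [ 3  5 12] [174. 173. 174.] plane [ 0.4885 -0.0692  0.065 ] depth [ 0.4885 -0.0692  0.0651]
top 348.0 218.9 [3 3 9] [167. 166. 167.] plane [ 0.4866 -0.0495  0.065 ] depth [ 0.4868 -0.0495  0.0638]
top 304.4 220.0 [2 3 5] [109. 108. 109.] plane [0.4833 0.056  0.065 ] depth [0.4833 0.056  0.0649]
top 340.0 219.6 [3 2 6] [159. 157. 159.] plane [ 0.4846 -0.03    0.065 ] depth [ 0.4847 -0.03    0.0647]
top 293.6 220.9 [2 1 2] [116. 116. 116.] 
[... 3163 characters left out ...]
[2 1 2] [109. 104. 108.] plane [0.484  0.0865 0.065 ] depth [0.4804 0.0856 0.0622]
scene 389.2 256.4 [ 4  6 16] [177. 174. 175.] plane [0.4704 0.1589 0.065 ] depth [0.4686 0.1586 0.0635]
scene 397.0 257.5 [ 3  4 12] [201. 197. 198.] plane [0.4688 0.1788 0.065 ] depth [0.4664 0.1784 0.0631]
scene 404.9 258.7 [ 3  4 11] [184. 181. 182.] plane [0.4671 0.1987 0.065 ] depth [0.4639 0.1983 0.0625]
scene 412.8 259.9 [ 4  3 10] [181. 177. 179.] plane [0.4655 0.2186 0.065 ] depth [0.4612 0.2181 0.0616]
scene 420.9 261.0 [3 3 9] [171. 168. 169.] plane [0.4633 0.2387 0.065 ] depth [0.4602 0.2384 0.0626]
scene 428.8 262.3 [3 2 6] [175. 172. 173.] plane [0.462  0.2583 0.065 ] depth [0.46   0.2582 0.0634]
```

```bash
python3 - <<'E'
from h import *
s=get_state(); Rm=R.from_rotvec(s["tool_rot"]).as_matrix(); print(Rm.round(3))
# heights map of obstacles by top depth
z=np.load("top0.npz");d=z["d"]
for u,v in [(300,180),(300,205),(400,200),(357,142),(325,160),(400,125),(470,352),(420,355),(432,315),(484,388),(515,210),(528,280),(330,15),(305,210),(380,210)]:
    dd=np.median(d[v-1:v+2,u-1:u+2]);print(u,v,dep("top",u,v,dd).round(3))
E
```

```text
[[-0.001  0.968  0.251]
 [ 0.002  0.251 -0.968]
 [-1.    -0.    -0.002]]
300 180 [0.583 0.068 0.064]
300 205 [0.52  0.067 0.066]
400 200 [ 0.535 -0.176  0.062]
357 142 [ 0.678 -0.071  0.071]
325 160 [0.628 0.007 0.084]
400 125 [ 0.699 -0.17   0.135]
470 352 [ 0.17  -0.348  0.005]
420 355 [ 0.164 -0.22   0.05 ]
432 315 [ 0.259 -0.259  0.   ]
484 388 [ 0.085 -0.38   0.002]
515 210 [ 0.492 -0.425  0.155]
528 280 [ 0.347 -0.497  0.003]
330 15 [ 0.918 -0.004  0.238]
305 210 [0.508 0.055 0.063]
380 210 [ 0.509 -0.127  0.066]
```

I chose the row in front of the steel pot, marks at (340,219.6) to the red one at (389,215.6). Let me check the crop.

View pics/top_crop.png

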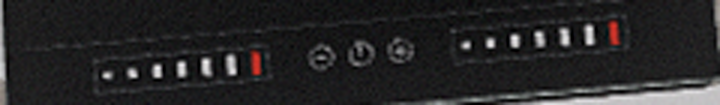

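>>> jog_arm(targets=[[0,0,0,-4,0,0,0],[0,0,0,-4,0,0,0],[0,0,0,-4,0,0,0],[-10,0,0,0,0,0,0],[-10,0,0,0,0,0,0],[-10,0,0,0,0,0,0],[-10,0,0,0,0,0,0]], squeeze=5)

```text
time: 0.98
position: [0.1631, -0.629, 0.3609]
tool_rot: [0.481, 1.518, -0.479]
ft_force: [0.2, 0.1, 0.2]
grip_width: 0.289
```

The crop confirms it: both rows grow left to right and end in red, with three round keys between them. The right-hand row is the pot's.

>>> jog_arm(targets=[[0,0,0,0,5.5,-0.6,0],[0,0,0,0,5.5,-0.6,0],[0,0,0,0,5.5,-0.6,0],[0,0,0,0,5.5,-0.6,0],[0,0,0,0,5.5,-0.6,0],[0,0,0,0,5.5,-0.6,0],[0,0,0,0,5.5,-0.6,0],[0,0,0,0,5.5,-0.6,0],[0,0,0,0,5.5,-0.6,0],[0,0,0,0,5.5,-0.6,0]])

```text
time: 2.22
position: [0.4338, -0.1446, 0.3613]
tool_rot: [0.484, 1.516, -0.485]
ft_force: [0.1, -0.6, 0.4]
grip_width: 0.006
```

```bash
cat > plan.py <<'E'
from h import *
import sys
# slider frame (avg of top and scene views)
first=np.array([0.4862,-0.0299]); red=np.array([0.4968,-0.1490])
rowd=(red-first)/np.linalg.norm(red-first); print("row len",np.linalg.norm(red-first),"dir",rowd)
fwd=np.array([-rowd[1],rowd[0]])
def Rt(tilt):
    # tool x down tilted forward by tilt, tool z = jaw toward fwd
    f=np.r_[fwd,0]; t=np.radians(tilt); x=np.array([0,0,-1])*np.cos(t)+f*np.sin(t); z=f*np.cos(t)+np.array([0,0,1])*np.sin(t)
    return np.c_[x,np.cross(z,x),z]
def report(p,Rw=None):
    s=get_state(); Rm=R.from_rotvec(s["tool_rot"]).as_matrix()
    print("t",s["time"],"pos",s["position"].round(4),"F",s["ft_force"].round(2),"grip",round(s["grip_width"],3),"q",s["joint_positions"].round(3))
    print("x",Rm[:,0].round(3),"z",Rm[:,2].round(3))
    print("shift tool cm",(Rm.T@(p-s["position"])*100).round(2))
    if Rw is not None: print("turn tool deg",np.degrees(R.from_matrix(Rm.T@Rw).as_rotvec()).round(2))
E
python3 - <<'E'
from plan import *
report(np.r_[first,0.25],Rt(0))
E
```

```text
row len 0.11957077402107924 dir [ 0.08865043 -0.9960628 ]
t 2.225 pos [ 0.4338 -0.1446  0.3613] F [ 0.1  -0.58  0.4 ] grip 0.006 q [ 0.972 -0.124 -0.632  1.678 -0.072  1.564 -0.275]
x [-0.    -0.001 -1.   ] z [ 0.814 -0.58   0.   ]
shift tool cm [11.12 12.39 -2.39]
turn tool deg [-4.056e+01 -0.000e+00  3.000e-02]
```

>>> jog_arm(targets=[[-10,0,0,0,0,0,0],[-10,0,0,0,0,0,0],[-10,0,0,0,0,0,0],[-10.5,0,0,0,0,0,0],[0,0,0,0,6,2,0],[0,0,0,0,5,2.2,0],[0,0,0,0,0,0,0]])

```text
time: 3.1
position: [0.4659, -0.0286, 0.3616]
tool_rot: [-0.076, 1.569, 0.077]
ft_force: [-0.7, -1.1, 0.5]
grip_width: 0.007
```

```bash
python3 - <<'E'
from plan import *
report(np.r_[first,0.25],Rt(20))
E
```

```text
row len 0.11957077402107924 dir [ 0.08865043 -0.9960628 ]
t 3.1 pos [ 0.4659 -0.0286  0.3616] F [-0.7  -1.12  0.48] grip 0.007 q [ 0.821 -0.104 -0.741  1.656 -0.071  1.562  0.181]
x [ 0.     0.001 -1.   ] z [0.995 0.097 0.001]
shift tool cm [11.16 -0.34  2.  ]
turn tool deg [  0.48 -19.97  -0.13]
```

>>> jog_arm(targets=[[0,0,0,5,0,2,0],[0,-10,0,0,0,0,0],[0,-10,0,0,0,0,0],[0,0,0,0,0,0,0],[0,0,0,0,0,0,0]])

```text
time: 3.72
position: [0.4855, -0.0321, 0.3127]
tool_rot: [-0.073, 1.331, 0.063]
ft_force: [0.0, 0.8, 0.9]
grip_width: 0.006
```

```bash
python3 - <<'E'
from plan import *
report(np.r_[first,0.25],Rt(20))
im,d=get_image("scene");cv2.imwrite("pics/s1.png",cv2.resize(im[80:330,180:500,::-1],None,fx=2,fy=2))
E
```

```text
row len 0.11957077402107924 dir [ 0.08865043 -0.9960628 ]
t 3.725 pos [ 0.4855 -0.0321  0.3127] F [0.   0.83 0.89] grip 0.006 q [ 0.634 -0.244 -0.507  1.888 -0.16   1.234  0.251]
x [ 0.236  0.004 -0.972] z [0.968 0.089 0.236]
shift tool cm [ 6.11  0.32 -1.39]
turn tool deg [ 0.24 -6.35  0.94]
```

View pics/s1.png

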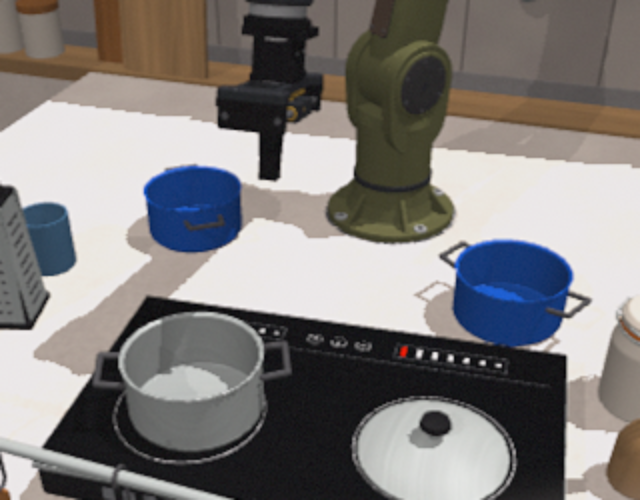

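The scene crop shows the closed gripper at (268,150), well above and behind the pot's rim at (190,345). The tilt stopped at 13.6°. I'll lower first and then tilt further, and also measure the pot's rim for clearance.

>>> jog_arm(targets=[[0,0,0,3,0,-0.7,0],[0,0,0,3,0,-0.7,0],[0,-6,0,0,0,0,0],[0,0,0,0,0,0,0],[0,0,0,0,0,0,0]])

```text
time: 4.4
position: [0.4868, -0.0344, 0.2519]
tool_rot: [-0.068, 1.226, 0.063]
ft_force: [-0.2, 0.6, -0.6]
grip_width: 0.012
```

```bash
python3 - <<'E'
from plan import *
report(np.r_[first,0.2],Rt(20))
z=np.load("top0.npz");d=z["d"]
v,u=np.mgrid[95:205,300:415]; 
c=camera_info("top");K=c["intrinsics"];T=c["world_from_camera"]
D=d[95:205,300:415]; P=np.stack([(u-K[0,2])/K[0,0],-(v-K[1,2])/K[1,1],-np.ones(u.shape)],-1)*D[...,None]@T[:3,:3].T+T[:3,3]
m=(P[...,2]>.135)&(P[...,2]<.16); Q=P[m]; print(len(Q),Q.min(0).round(3),Q.max(0).round(3))
m2=m&(P[...,2]>.143); (cx,cy),r=cv2.minEnclosingCircle(P[m2][:,:2].astype(np.float32)); print(cx,cy,r,"z",np.median(P[m2][:,2]))
S=(P[m][:,:2]-first); a=S@rowd; b=S@fwd
for lo in range(-40,200,20):
    k=(a>=lo/1e3)&(a<(lo+20)/1e3)
    if k.any(): print(lo,"min fwd",b[k].min().round(4))
E
```

```text
row len 0.11957077402107924 dir [ 0.08865043 -0.9960628 ]
t 4.4 pos [ 0.4868 -0.0344  0.2519] F [-0.15  0.63 -0.58] grip 0.012 q [ 0.618 -0.295 -0.478  2.067 -0.227  1.006  0.313]
x [ 0.337  0.012 -0.941] z [0.938 0.086 0.337]
shift tool cm [ 4.87  0.54 -1.76]
turn tool deg [ 0.15 -0.32  1.01]
764 [ 0.573 -0.179  0.135] [0.738 0.044 0.154]
0.657347559928894 -0.08031577616930008 0.09527867287397385 z 0.14662028591915033
-40 min fwd 0.1009
-20 min fwd 0.104
0 min fwd 0.0896
20 min fwd 0.085
40 min fwd 0.0822
60 min fwd 0.0825
80 min fwd 0.087
100 min fwd 0.0993
120 min fwd 0.1214
140 min fwd 0.1658
160 min fwd 0.1713
```

Tilt is now 19.7°. The pot's rim front lies 82 mm or more ahead of the row, with its top at about 0.147. The gripper body corner will be about 72 mm ahead of the row at z about 0.16, so it clears.

>>> jog_arm(targets=[[0,0,1,4,0.6,-1.6,0],[0,0,0,4,0,-1.6,0],[0,0,0,4,0,-1.4,0],[0,0,0,0,0,0,0],[0,0,0,0,0,0,0]])

```text
time: 5.03
position: [0.4845, -0.0292, 0.1243]
tool_rot: [-0.056, 1.224, 0.08]
ft_force: [-0.5, 0.0, -0.1]
grip_width: 0.006
```

```bash
python3 - <<'E'
from plan import *
report(np.r_[first-rowd*.0025,0.1],Rt(20))
im,d=get_image("scene");cv2.imwrite("pics/s2.png",cv2.resize(im[150:300,220:420,::-1],None,fx=4,fy=4))
im,d=get_image("top");cv2.imwrite("pics/t2.png",cv2.resize(im[150:270,270:430,::-1],None,fx=5,fy=5))
E
```

```text
row len 0.11957077402107924 dir [ 0.08865043 -0.9960628 ]
t 5.025 pos [ 0.4845 -0.0292  0.1243] F [-0.51  0.02 -0.06] grip 0.006 q [ 0.609 -0.164 -0.527  2.243 -0.213  0.708  0.304]
x [ 0.338  0.031 -0.941] z [0.937 0.086 0.339]
shift tool cm [ 2.34  0.16 -0.67]
turn tool deg [ 0.16 -0.19 -0.03]
```

View pics/s2.png

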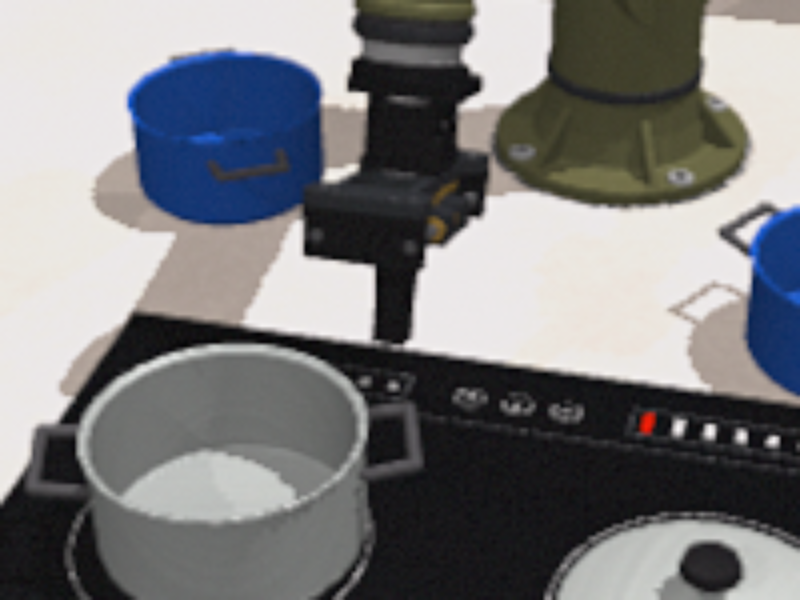

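View pics/t2.png

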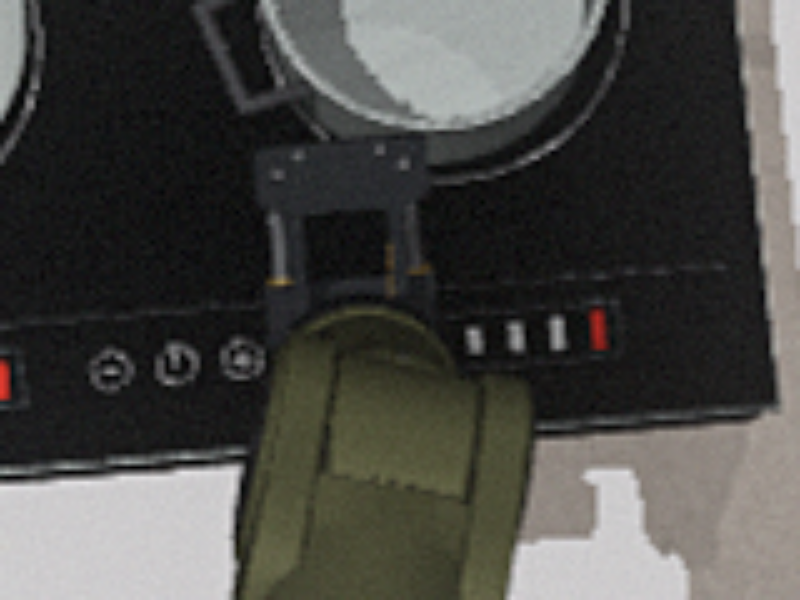

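The scene crop shows the closed fingertips at (392,338), just above the small marks at (365–393, 383). In the top crop the gripper body at (340,170) stops short of the pot's rim. I'll descend in small steps.

>>> jog_arm(targets=[[0,0,0,1,0.15,-0.3,0],[0,0,0,1,0,-0.3,0],[0,0,0,0.5,0,-0.15,0],[0,0,0,0.3,0,-0.1,0],[0,0,0,0,0,0,0],[0,0,0,0,0,0,0]])

```text
time: 5.88
position: [0.4841, -0.0276, 0.0932]
tool_rot: [-0.056, 1.226, 0.079]
ft_force: [0.1, 1.1, -0.0]
grip_width: 0.007
```

```bash
python3 - <<'E'
from plan import *
report(np.r_[first-rowd*.0025,0.089],Rt(20))
print(get_state()["torque"])
E
```

```text
row len 0.11957077402107924 dir [ 0.08865043 -0.9960628 ]
t 5.875 pos [ 0.4841 -0.0276  0.0932] F [ 0.1   1.12 -0.03] grip 0.007 q [ 0.609 -0.112 -0.546  2.274 -0.182  0.629  0.276]
x [ 0.336  0.03  -0.941] z [0.938 0.086 0.337]
shift tool cm [0.46 0.   0.04]
turn tool deg [ 0.14 -0.3  -0.04]
[-0.03524281  0.28756154  0.02052365]
```

>>> jog_arm(targets=[[0,0,0,0.07,0,0.19,0],[0,0,0,0.09,0,-0.03,0],[0,0,0,0.09,0,-0.03,0],[0,0,0,0.09,0,-0.03,0],[0,0,0,0,0,0,0],[0,0,0,0,0,0,0]])

```text
time: 6.62
position: [0.4859, -0.0274, 0.0901]
tool_rot: [-0.056, 1.227, 0.079]
ft_force: [-0.1, -0.1, -0.4]
grip_width: 0.006
```

>>> jog_arm(targets=[[0,0,0,0.09,0,-0.03,0],[0,0,0,0,0,0,0]])

```text
time: 6.88
position: [0.4859, -0.0274, 0.0891]
tool_rot: [-0.056, 1.227, 0.079]
ft_force: [-0.2, 0.3, -0.0]
grip_width: 0.006
```

>>> jog_arm(targets=[[0,0,0,0.05,0,-0.02,0],[0,0,0,0,0,0,0]])

```text
time: 7.12
position: [0.4859, -0.0274, 0.0886]
tool_rot: [-0.056, 1.227, 0.08]
ft_force: [0.1, 0.2, -0.5]
grip_width: 0.004
```

>>> jog_arm(targets=[[0,0,0,0.05,0,-0.02,0],[0,0,0,0,0,0,0]])

```text
time: 7.38
position: [0.4859, -0.0274, 0.088]
tool_rot: [-0.056, 1.227, 0.079]
ft_force: [-0.3, -0.2, -0.3]
grip_width: -0.001
```

>>> jog_arm(targets=[[0,0,0,0.05,0,-0.02,0],[0,0,0,0,0,0,0]])

```text
time: 7.62
position: [0.4859, -0.0274, 0.0875]
tool_rot: [-0.056, 1.227, 0.079]
ft_force: [-0.1, -0.5, 0.1]
grip_width: 0.009
```

>>> jog_arm(targets=[[0,0,0,0.05,0,-0.02,0],[0,0,0,0,0,0,0]])

```text
time: 7.88
position: [0.4858, -0.0274, 0.0869]
tool_rot: [-0.056, 1.227, 0.079]
ft_force: [-0.5, -0.7, -0.1]
grip_width: 0.002
```

>>> jog_arm(targets=[[0,0,0,0.05,0,-0.02,0],[0,0,0,0,0,0,0]])

```text
time: 8.12
position: [0.4858, -0.0274, 0.0864]
tool_rot: [-0.056, 1.227, 0.079]
ft_force: [-0.4, 0.2, 0.3]
grip_width: 0.008
```

>>> jog_arm(targets=[[0,0,0,0.05,0,-0.02,0],[0,0,0,0,0,0,0]])

```text
time: 8.38
position: [0.4858, -0.0274, 0.0859]
tool_rot: [-0.056, 1.227, 0.079]
ft_force: [-0.2, -0.9, 0.0]
grip_width: 0.007
```

>>> jog_arm(targets=[[0,0,0,0.05,0,-0.02,0],[0,0,0,0,0,0,0]])

```text
time: 8.62
position: [0.4859, -0.0275, 0.0855]
tool_rot: [-0.056, 1.226, 0.079]
ft_force: [-0.8, 0.3, 1.4]
grip_width: 0.003
```

>>> jog_arm(targets=[[0,0,0,0.03,0,-0.01,0],[0,0,0,0,0,0,0]])

```text
time: 8.88
position: [0.4859, -0.0274, 0.0852]
tool_rot: [-0.056, 1.226, 0.079]
ft_force: [-1.4, 0.5, 3.1]
grip_width: 0.006
```

>>> jog_arm(targets=[[0,0,0,0.03,0,-0.01,0],[0,0,0,0,0,0,0]])

```text
time: 9.12
position: [0.4859, -0.0274, 0.085]
tool_rot: [-0.056, 1.226, 0.079]
ft_force: [-2.7, -0.0, 5.1]
grip_width: 0.009
```

Contact on the first mark with about 5 N (TCP z about 0.0855). Now I'll slide along tool −y in small strokes, watching the force.

>>> jog_arm(targets=[[0,0,0,0,-0.3,0,0],[0,0,0,0,-0.3,0,0],[0,0,0,0,-0.4,0,0]])

```text
time: 9.5
position: [0.4872, -0.0372, 0.0851]
tool_rot: [-0.056, 1.226, 0.08]
ft_force: [0.0, 3.0, 4.2]
grip_width: 0.002
```

>>> jog_arm(targets=[[0,0,0,0,-0.4,0,0],[0,0,0,0,-0.4,0,0],[0,0,0,0,-0.4,0,0]])

```text
time: 9.88
position: [0.488, -0.0495, 0.0849]
tool_rot: [-0.056, 1.226, 0.08]
ft_force: [-0.3, 3.6, 5.3]
grip_width: 0.007
```

>>> jog_arm(targets=[[0,0,0,0,-0.4,0,0],[0,0,0,0,-0.4,0,0],[0,0,0,0,-0.4,0,0],[0,0,0,0,-0.4,0,0]])

```text
time: 10.38
position: [0.4894, -0.0653, 0.0849]
tool_rot: [-0.056, 1.226, 0.08]
ft_force: [-0.4, 4.1, 5.0]
grip_width: 0.002
```

>>> jog_arm(targets=[[0,0,0,0,-0.4,0,0],[0,0,0,0,-0.4,0,0],[0,0,0,0,-0.4,0,0],[0,0,0,0,-0.4,0,0]])

```text
time: 10.88
position: [0.4908, -0.0812, 0.0849]
tool_rot: [-0.056, 1.227, 0.08]
ft_force: [-0.6, 4.4, 5.8]
grip_width: 0.004
```

>>> jog_arm(targets=[[0,0,0,0,-0.4,0,0],[0,0,0,0,-0.4,0,0],[0,0,0,0,-0.4,0,0],[0,0,0,0,-0.4,0,0]])

```text
time: 11.38
position: [0.4922, -0.097, 0.0848]
tool_rot: [-0.056, 1.227, 0.08]
ft_force: [-0.5, 4.5, 5.8]
grip_width: 0.006
```

>>> jog_arm(targets=[[0,0,0,0,-0.4,0,0],[0,0,0,0,-0.4,0,0],[0,0,0,0,-0.4,0,0],[0,0,0,0,-0.4,0,0]])

```text
time: 11.88
position: [0.4936, -0.1128, 0.0848]
tool_rot: [-0.056, 1.227, 0.08]
ft_force: [-0.4, 5.3, 6.0]
grip_width: 0.006
```

```bash
python3 - <<'E'
from plan import *
report(np.r_[red+rowd*.0015,0.085],Rt(20))
E
```

```text
row len 0.11957077402107924 dir [ 0.08865043 -0.9960628 ]
t 11.875 pos [ 0.4936 -0.1128  0.0848] F [-0.36  5.3   6.01] grip 0.006 q [ 0.69  -0.028 -0.431  2.228 -0.218  0.626  0.506]
x [ 0.335  0.031 -0.942] z [0.938 0.086 0.336]
shift tool cm [-0.02 -3.78 -0.01]
turn tool deg [ 0.15 -0.34 -0.08]
```

>>> jog_arm(targets=[[0,0,0,0,-0.4,0,0],[0,0,0,-0.01,-0.4,0,0],[0,0,0,0,-0.4,0,0],[0,0,0,0,-0.4,0,0],[0,0,0,0,-0.4,0,0]])

```text
time: 12.5
position: [0.4953, -0.1327, 0.0848]
tool_rot: [-0.056, 1.227, 0.08]
ft_force: [-0.8, 4.6, 6.5]
grip_width: 0.011
```

>>> jog_arm(targets=[[0,0,0,0,-0.4,0,0],[0,0,0,0,-0.4,0,0],[0,0,0,0,-0.4,0,0],[0,0,0,0,-0.3,0,0],[0,0,0,0,-0.2,0,0],[0,0,0,0,0,0,0],[0,0,0,0,0,0,0],[0,0,0,0,0,0,0]])

```text
time: 13.5
position: [0.4968, -0.1498, 0.0848]
tool_rot: [-0.056, 1.227, 0.08]
ft_force: [-0.2, 4.2, 6.2]
grip_width: 0.007
```

```bash
python3 - <<'E'
from plan import *
report(np.r_[red,0.085],Rt(20))
im,d=get_image("scene");cv2.imwrite("pics/s3.png",cv2.resize(im[150:350,180:480,::-1],None,fx=2.6,fy=2.6))
im,d=get_image("top");cv2.imwrite("pics/t3.png",im[:,:,::-1])
b=np.load("top0.npz")["im"]
# pot / lid shift check
for n,(x0,y0,x1,y1) in dict(pot=(310,100,410,150),lid=(200,115,285,195)).items():
    A=cv2.cvtColor(b[y0:y1,x0:x1],cv2.COLOR_RGB2GRAY).astype(np.float32);B=cv2.cvtColor(im[y0:y1,x0:x1],cv2.COLOR_RGB2GRAY).astype(np.float32)
    print(n,cv2.phaseCorrelate(A,B))
E
```

```text
row len 0.11957077402107924 dir [ 0.08865043 -0.9960628 ]
t 13.5 pos [ 0.4968 -0.1498  0.0848] F [-0.19  4.19  6.18] grip 0.007 q [ 0.727  0.008 -0.39   2.195 -0.232  0.638  0.595]
x [ 0.335  0.031 -0.942] z [0.938 0.086 0.336]
shift tool cm [-0.01  0.08  0.01]
turn tool deg [ 0.14 -0.36 -0.07]
pot ((0.0031327397374312227, 0.1957080558174482), 1.0460096729278565)
lid ((0.016539724152302426, 0.1205899652090352), 0.9583611959881253)
```

View pics/s3.png

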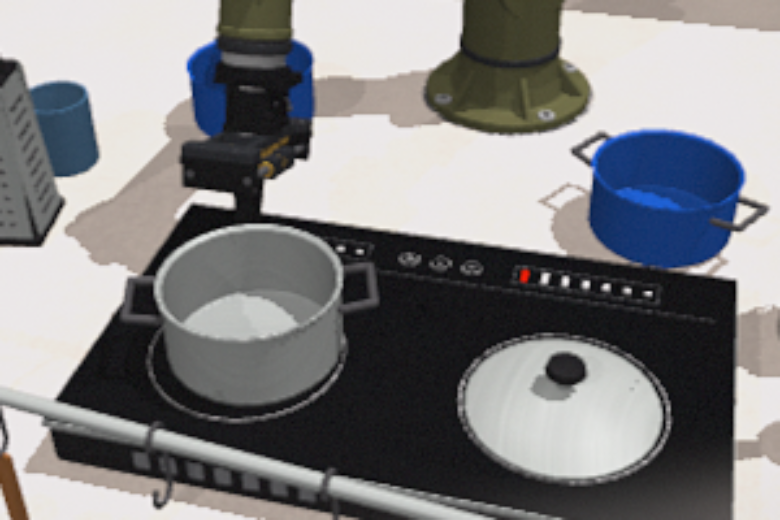

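View pics/t3.png

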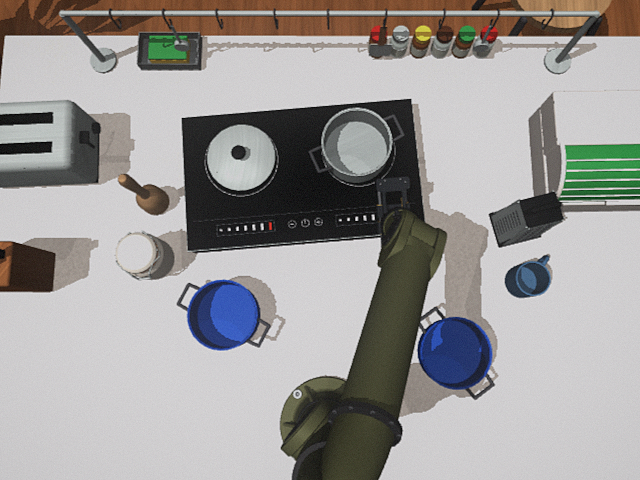

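The pictures show the gripper at the red end of the pot's slider, at (240,195) in the scene crop and (392,200) in the top view. The marks at (340–375, 217) are free again, and the pot, lid and other things stand where they did.

```bash
python3 - <<'E'
from bench import *
s=get_state();print(s["position"],s["ft_force"]);print(close_job())
E
```

```text
[ 0.49681506 -0.14978508  0.08484268] [0.12482656 3.96006648 5.65733081]
the job is handed in; nothing more can be done
None
```

I touched the smallest mark of the right slider, the one in front of the steel pot, and slid along the row to the big red mark. I handed the job in with the closed fingertips still resting there.

- **Contact:** I pressed with about 5 N at the first mark. Every force reading during the slide was between 4 and 6.5 N, so there was no sign of lifting off. It was about 6 N when I handed in, at about 13.6 s.
- **Finish position:** the TCP ended within 1 mm of the red mark along the row, by my measured position. The camera views disagreed by about 3 mm on where the marks lie in x, so I used their average, well inside the 15 mm tolerance across the row.
- **Glass height:** contact came about 2.5 mm lower than I had estimated, most likely because the finger edges are thinner or chamfered.
- **Tilt:** I leaned the tool about 20° towards the robot to keep the gripper body clear of the pot's rim.
- **Surroundings:** pot and lid shifted by at most 0.2 px between the first and last top views, which is measurement noise. The other things look unmoved in both views. The fingers went nowhere near the keys or the other slider.

The hob's own response to the touch could not be seen, so I have no direct confirmation that boost came on.

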